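# Set the spice plank straight after cooking

### The arm

A 7-joint arm with a two-finger parallel gripper is mounted at the origin on the work surface. World frame = base frame: x ahead of the robot, y to its left, z up, the work surface at z = 0. Lengths are in m, angles in rad, forces in N, time in s.
With the tool pointing down it reaches from about 0.425 to 0.925 m from the base axis. Payload 6.8 kg.
Tool frame: the origin (TCP) lies at the very end of the fingers, on their centre line; the grasp point (between the pads) lies 19 mm behind it (r.tcp_to_grasp is the distance from the TCP to the grasp point, in m); z points along the fingers, y is the line along which they close (so a half turn about z gives the same grasp; the last joint's range is limited). The gripper opens to 85 mm and grips with 20 to 120 N. Pads are 22 mm wide; open, the fingers measure 114 mm over their backs; the gripper's body (76 mm by 85 mm) begins 54 mm behind the grasp point. The pads swing forward as they close: fully open they stand 13 mm farther back than shut.
Start: joints at [-1.239, 0.477, 0.022, 1.555, -0.011, 1.109, -0.083], TCP at [0.287, 0.611, 0.231] pointing down, gripper open.
Joint ranges: [-2.96, 2.96], [-0.34, 2.1], [-1.41, 1.46], [0.24, 2.44], [-1.37, 4.51], [0.17, 1.92], [-2.96, 2.96]. Speed limits (rad/s): [2.39, 2.39, 3.14, 3.14, 3.14, 3.14, 3.14].

### API

Orientations are given as a rotation vector (axis times angle).
In Python, from bench import r gives the robot as it stands.
- The arm moves only by the tool step_arm, never from a script. Its argument "moves" is a list of rows, each a list of 7 numbers: the shift along the tool's x, y, z in mm, then the turn, a rotation vector about the tool's x, y, z in rad, then the finger opening in mm, from 0 to 85.4. A call has 1 to 8 rows; each row is the pose to reach, as a shift and turn from the pose commanded when the call began, along the tool's axes at that moment; what a row does not reach only later rows make up. A row lasts 1/10 s, in which the tool goes at most 50 mm and 8.59 degrees, less where a joint would pass 70% of its speed; a pose out of reach is approached as far as the arm can. A call with a gripper value outside its range is refused whole. The fingers move at their own pace and stop on an object; "grip_force" is the grip in N (left out, the last holds). Time passes only in rows, so rows that repeat a pose let the fingers close. It gives the time, the measured TCP pose, the force, the opening and the grip force at its end, in the units of the state.
- r.get_obs(): the state, without advancing time (a new reading comes with each control period).
- r.grab_frame(name): name is "side" or "top"; returns a dict with "image" (384x512x3 uint8, red, green, blue), "depth" (384x512 float32, m along the optical axis (not along the pixel's ray), 0 where there is no reading), "mtx" (3x3 intrinsics, pixels), "k1" (the pictures are not rectified: a ray, as slopes to the right and down, at radius r is drawn at 1 + k1 r^2 times it, then the intrinsics apply), "rvec" (rotation vector, rad) and "tvec" (3), from world to camera coordinates, as OpenCV has them. Camera axes: x right, y down, z forward; pixel columns grow to the right and rows downward; lengths in m; the calibration is good to about 2 mm. A picture is of the moment at which its call begins.
- r.hand_in(): hands the job in; it is judged then, once.
The state is a dict: "clock": time; "joints": joint angles; "qvel": joint speeds; "tau": joint torques, N m; "tcp_pos": TCP position; "orientation": TCP orientation; "contact_force": force on the tool from outside, world axes, zero at the start; "moment": the same for the moment, N m; "grip_width": finger opening in m; "gripper_force": force on a finger pad.
Only numpy, scipy, OpenCV 4.12 (cv2) and the standard library are available. Lean on these libraries where they do the work, as an engineer would, in place of code of your own. Each camera call takes 0.05 s, during which the arm holds its last target. There are 200 camera calls.

### The job

Set the spice plank straight after cooking. With the fingertips, push the round steel masala dabba along the plank until it stands in its corner, touching both the back batten and the wooden end stop to its left (as the robot sees it), then push the tilted-out bin at the right end of the plank fully shut. Do not lift or tip the dabba, and leave the canisters, scoop, mortar and tumbler where they stand.

Things in the scene. Friction and masses are not known exactly. Their poses are not given: they have to be found in the camera images.
- plank: fixed green-painted plank on a low tiled half-wall, about 100 mm above the counter. Origin on its top face, 115 mm behind its front edge and midway along; x points away from the robot across the plank (front edge at x = -115 mm), y along it to the left, z up. 1020 mm long (y from -510 to 510). The top is flat from the front edge to the back batten.
- batten_face (a point): foot of the front face of the dark wooden back batten, 115 mm from the plank's origin along the plank's x; axes as the plank's. The batten runs the plank's whole length and is 25 mm high and 20 mm thick; the half-wall behind it is no higher than 30 mm above the plank.
- stop_face (a point): foot of the right-hand face (towards -y) of the wooden end stop, a fixed block screwed across the left part of the plank: 22 mm thick, 45 mm high, reaching from the batten 150 mm forwards along x. Axes as the plank's. The point lies on the stop's right-hand face, 115 mm in front of the batten.
- dabba: round flat stainless steel masala dabba with its lid shut, 140 mm across and 63 mm tall (upright side wall to 56 mm), 0.35 to 0.68 kg, stands loose on the plank and slides when pushed with about 3 to 8 N; it starts forward of the batten and to the right of the stop. Origin: centre of its underside, z up. Home, its centre is 70 mm from the batten face and 70 mm from the stop face.
- bin (a joint): hinge of the tilt-out bin: 0 rad = fully shut (its stop), positive = top of the bin tilted out towards the robot, at most 0.75. The stiff hinge stays where it is left; pushing it shut at the top takes about 1 to 4 N.
- bin_foot (a point): fixed point on the hinge line of the bin, at the middle of the bin's width, on the plank's front edge at the height of the plank's top; axes as the plank's (x into the plank, hinge line along y). The bin is a flat grey plastic front panel 116 mm wide, rising 114 mm above the hinge line, with its outer face through the hinge line; shut, that face stands upright, flush with the front edge of the plank. A white plastic housing 132 mm wide, 125 mm high encloses it from behind.
- bin_top (a point): middle of the top edge of the bin's front panel, on its outer face, 114 mm from the hinge line; moves with the bin
- canister0: closed round aluminium canister, a bystander, 60 mm across and 80 mm tall; origin: centre of its underside, z up
- canister1: closed round aluminium canister, a bystander, 60 mm across and 100 mm tall; origin: centre of its underside, z up
- canister2: closed round aluminium canister, a bystander, 60 mm across and 115 mm tall; origin: centre of its underside, z up
- scoop: green plastic scoop lying along the front edge of the plank in front of the dabba's corner, a bystander, 130 mm long (x, handle at -x), 45 mm wide and 28 mm high; origin on its underside about the middle of its length
- mortar: white ceramic mortar with its pestle, a bystander standing left of the end stop, 100 mm across, about 115 mm high with the pestle; origin: centre of its underside
- tumbler: steel tumbler, a bystander standing on the counter in front of the plank, 68 mm across and 85 mm tall; origin: centre of its underside
Not all that is in view belongs to the job. Leave any orange or yellow look-alike of the dabba alone.

How it is judged:
By the outcome, as a careful person would: the job done as asked, in the order asked, and still so for the second after the job is handed in, with the robot touching nothing.
It also fails if it takes over 66 s, if anything falls off the work surface, if the arm or the gripper's body presses on something with over 40 N, if the wrist force passes 120 N, or if a joint passes its speed limit or range.

## Working session

There is one attempt and no reset: what is moved stays moved. The work goes in short steps, Python scripts to look and compute and a tool call to move; the robot and the scene stay as the last step left them, time stands still between calls to the robot, and variables do not carry over. Pictures are saved under pics/ and viewed, at most 10 in all, crops included, and the job is handed in when it is done.

Besides the shell and the picture viewer there is one more tool, called as name(argument=value, ...) on one line, values as JSON. step_arm: Moves the arm, as the interface text tells. Its arguments: {"type":"object","properties":{"moves":{"type":"array","items":{"type":"array","items":{"type":"number"}}},"grip_force":{"type":"number"}},"required":["moves"]}

```bash
mkdir -p pics; cat > h.py <<'E'
import numpy as np, cv2
from bench import r
def grab(n):
    f=r.grab_frame(n); np.savez('/tmp/'+n+'.npz',**f); return f
def load(n): return dict(np.load('/tmp/'+n+'.npz'))
def world(f,us,vs,ds=None):
    p=np.array([us,vs],float).T.reshape(-1,1,2)
    n=cv2.undistortPoints(p,f['mtx'],np.array([float(f['k1']),0,0,0,0])).reshape(-1,2)
    d=f['depth'][np.array(vs,int),np.array(us,int)] if ds is None else ds
    R=cv2.Rodrigues(f['rvec'])[0]
    c=np.c_[n*d[:,None],d]
    return (c-f['tvec'].ravel())@R
def cloud(f):
    v,u=np.mgrid[:384,:512]; return world(f,u.ravel(),v.ravel()).reshape(384,512,3)
E
python3 - <<'E'
from h import *
for n in('side','top'):
    f=grab(n); cv2.imwrite(f'pics/{n}0.png',cv2.resize(f['image'][:,:,::-1],(800,600)))
    print(n,f['k1'],-cv2.Rodrigues(f['rvec'])[0].T@f['tvec'].ravel())
print(r.get_obs())
E
```

```text
side -0.09116798627603592 [-0.15031707 -0.84111674  1.15722025]
top -0.1211638686828246 [0.41400522 0.06229055 1.39192276]
{'clock': 0.1, 'joints': array([-1.23911359,  0.47774003,  0.0223967 ,  1.55632387, -0.01150744,
        1.109292  , -0.08308529]), 'qvel': array([-0.00039589, -0.00205655, -0.00056861, -0.00302032, -0.0001234 ,
        0.00232285,  0.00146335]), 'tau': array([ 4.85591634e-03, -5.97762287e+01,  1.61379173e+00, -2.81955832e+01,
        1.28332298e-02,  5.05184420e-03, -3.50883158e-05]), 'tcp_pos': array([0.28719348, 0.61028444, 0.23042096]), 'orientation': array([-6.85232022e-01, -3.06572412e+00,  2.54343350e-03]), 'contact_force': array([-0.10872147,  0.08838244, -0.1999112 ]), 'moment': array([ 0.04018222, -0.02389394,  0.03258648]), 'gripper_force': 0.0, 'grip_width': 0.08560709046121162}
```

View pics/side0.png

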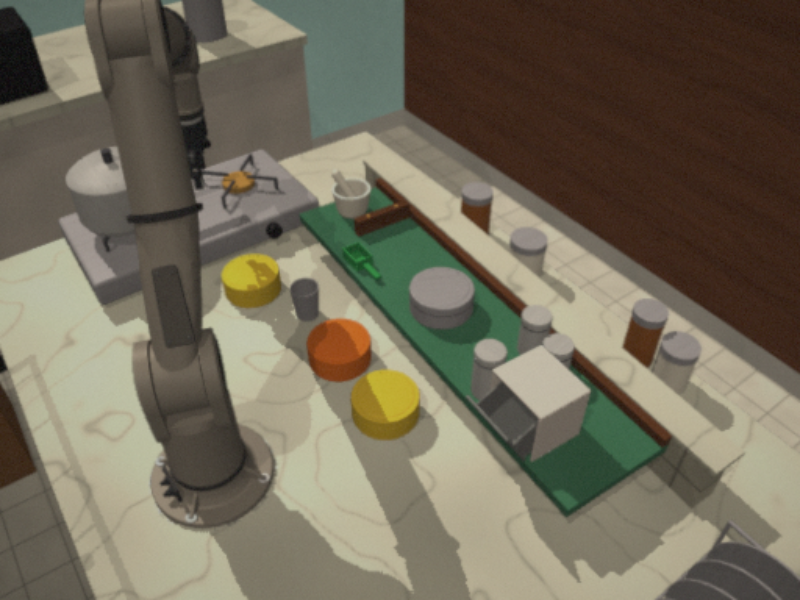

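View pics/top0.png

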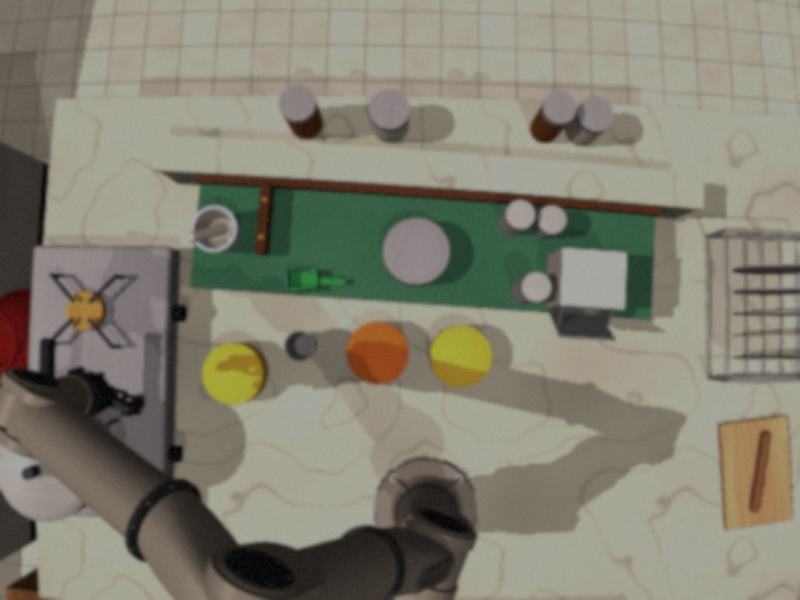

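Candidates for the dabba in the top view (800x600): grey steel round (416,251) on the plank, orange (378,352), yellow (460,355) and (233,373) on the counter. By the description it is the steel one at (416,251). The bin panel tilts out at (583,322), the stop is at (263,218), and the scoop is at (315,280).

```bash
python3 - <<'E'
from h import *
f=load('top'); P=cloud(f); s=.64
Z=P[:,:,2]
for n,(u,v) in dict(dabba=(416,251),plankL=(230,270),plankM=(340,230),plankR=(640,300),stop=(263,218),battenL=(230,181),battenR=(600,206),c0=(520,215),c1=(552,219),c2=(536,287),house=(593,278),bintop=(583,334),bin2=(583,320),scoop=(303,279),tumbler=(301,345),mortar=(212,230),wall=(400,175)).items():
    print(n,P[int(v*s),int(u*s)].round(3))
def circ(m):
    k,l,st,c=cv2.connectedComponentsWithStats(m.astype('uint8')); 
    return k,l,st
# dabba top
u0,v0=int(416*s),int(251*s); z=Z[v0,u0]
k,l,st=circ(abs(Z-z)<.012); q=P[l==l[v0,u0]]
print('dabba',q.min(0),q.max(0),cv2.minEnclosingCircle(q[:,:2].astype('float32')))
# stop top
v0,u0=int(218*s),int(263*s); k,l,st=circ(abs(Z-Z[v0,u0])<.012); q=P[l==l[v0,u0]]
print('stop',len(q),cv2.minAreaRect(q[:,:2].astype('float32')))
# plank: green
h=cv2.cvtColor(f['image'],cv2.COLOR_RGB2HSV); g=(h[:,:,0]>60)&(h[:,:,0]<95)&(h[:,:,1]>100)&(Z>.07)&(Z<.13)
q=P[g]; print('plank',len(q),np.median(q[:,2]))
R=cv2.minAreaRect(q[:,:2].astype('float32')); print(R, cv2.boxPoints(R))
# front edge fit, batten line fit
us,vs=np.where(g)[1],np.where(g)[0]
fr=[];bk=[]
for c in range(130,410,4):
    r_=vs[us==c]
    if len(r_)>5: fr.append(P[r_.max(),c]);bk.append(P[r_.min(),c])
for a in(fr,bk):
    a=np.array(a); p=np.polyfit(a[:,1],a[:,0],1)
    for _ in range(5):
        e=a[:,0]-np.polyval(p,a[:,1]); m=abs(e)<.006; p=np.polyfit(a[m,1],a[m,0],1)
    print(p,m.sum(),len(a))
im=cv2.resize(f['image'][100:230,110:430,::-1],(800,325),interpolation=2)
im2=load('side')['image'][100:340,180:440,::-1]
cv2.imwrite('pics/crop.png',im)
E
```

```text
dabba [0.576 0.036 0.164]
plankL [0.536 0.439 0.101]
plankM [0.627 0.202 0.096]
plankR [ 0.485 -0.46   0.101]
stop [0.643 0.361 0.144]
battenL [0.729 0.441 0.125]
battenR [ 0.69  -0.366  0.123]
c0 [ 0.649 -0.171  0.202]
c1 [ 0.646 -0.245  0.175]
c2 [ 0.503 -0.203  0.216]
house [ 0.524 -0.316  0.217]
bintop [ 0.411 -0.306  0.191]
bin2 [ 0.441 -0.323  0.133]
scoop [0.519 0.28  0.101]
tumbler [0.374 0.295 0.008]
mortar [0.612 0.464 0.166]
wall [0.743 0.071 0.129]
dabba [ 0.50852134 -0.03294486  0.15246574] [0.64334202 0.10375555 0.16848981] ((0.5759668946266174, 0.03494139015674591), 0.0692174956202507)
stop 305 ((0.6427560448646545, 0.3620917499065399), (0.023216381669044495, 0.15231676399707794), 86.09423828125)
plank 11443 0.09887120985590835
((0.5875336527824402, 0.015146076679229736), (1.008514165878296, 0.22483520209789276), 87.036865234375) [[ 0.44919956 -0.48262557]
 [ 0.6737342  -0.49424806]
 [ 0.72586775  0.51291776]
 [ 0.5013331   0.5245402 ]]
[0.05071292 0.47739819] 58 69
[0.69919492 0.35474067] 1 69<stdin>:29: RankWarning: Polyfit may be poorly conditioned
<stdin>:29: RankWarning: Polyfit may be poorly conditioned
<stdin>:29: RankWarning: Polyfit may be poorly conditioned
<stdin>:29: RankWarning: Polyfit may be poorly conditioned
<stdin>:29: RankWarning: Polyfit may be poorly conditioned
```

View pics/crop.png

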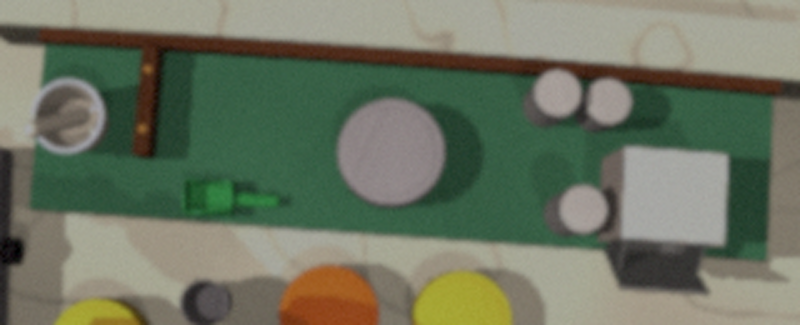

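The crop confirms the choice: the steel dabba is centred at about (390,152), the stop at (148,100), the scoop at (230,198), with the batten running along the top edge.

```bash
cat >> h.py <<'E'
from scipy.spatial.transform import Rotation as Ro
EX=np.array([.9987,-.0507]);EY=np.array([.0507,.9987])
def uv(p): p=np.asarray(p); return np.array([p[:2]@EX,p[:2]@EY])
def plan(u,v,z,ang=None):
    """ang: tool-y direction relative to plank y, rad"""
    o=r.get_obs(); T=Ro.from_rotvec(o['orientation']); p=o['tcp_pos']
    w=np.r_[u*EX+v*EY,z]
    print('t',o['clock'],'uv',uv(p).round(4),'z',p[2].round(4),'w',o['grip_width'].round(4),'F',o['contact_force'].round(1))
    print('shift mm',(T.inv().apply(w-p)*1000).round(1))
    if ang is not None:
        for a in(ang,ang+np.pi):
            th=a-.0507; y=np.array([-np.sin(th),np.cos(th),0]); zz=np.array([0,0,-1.]); x=np.cross(y,zz)
            print('turn',(T.inv()*Ro.from_matrix(np.c_[x,y,zz])).as_rotvec().round(3))
    print('EX in tool',T.inv().apply(np.r_[EX,0]).round(3),'EY',T.inv().apply(np.r_[EY,0]).round(3),'j',o['joints'].round(2))
E
python3 - <<'E'
from h import *
plan(.475,.064,.25,0)
f=load('top');P=cloud(f);h=cv2.cvtColor(f['image'],cv2.COLOR_RGB2HSV)
Z=P[:,:,2]; U=P[:,:,0]*EX[0]+P[:,:,1]*EX[1]; V=P[:,:,0]*EY[0]+P[:,:,1]*EY[1]
g=(h[:,:,0]>50)&(h[:,:,0]<80)&(h[:,:,1]>190)&(h[:,:,2]>100)&(V>.15)&(V<.35)&(U>.44)&(U<.6)
print('scoop u',U[g].min(),U[g].max(),'v',V[g].min(),V[g].max(),g.sum())
b=(abs(V+.31-.0)<.09)&(U>.36)&(U<.475)&(Z>.11)&(Z<.25)
q=np.c_[U[b],V[b],Z[b]];print('bin',len(q),q.min(0),q.max(0)); print(q[np.argsort(-q[:,2])[:8]].round(3))
hs=(Z>.205)&(U>.45)&(U<.6)&(V<-.25)&(V>-.45); print('house',U[hs].min(),U[hs].max(),V[hs].min(),V[hs].max())
# columns profile across batten
for c in (200,230,330,380): print([(v,round(U[v,c],3),round(Z[v,c],3),int(f['image'][v,c,0]),int(f['image'][v,c,1])) for v in range(116,136,2)])
E
```

```text
Traceback (most recent call last):
  File "h.py", line 22, in plan
    print('t',o['clock'],'uv',uv(p).round(4),'z',p[2].round(4),'w',o['grip_width'].round(4),'F',o['contact_force'].round(1))
                                                                   ^^^^^^^^^^^^^^^^^^^^^
AttributeError: 'float' object has no attribute 'round'
```

```bash
sed -i "s/o\['grip_width'\].round(4)/round(o['grip_width'],4)/" h.py
python3 - <<'E'
from h import *
plan(.475,.064,.25,0)
f=load('top');P=cloud(f);h=cv2.cvtColor(f['image'],cv2.COLOR_RGB2HSV)
Z=P[:,:,2]; U=P[:,:,0]*EX[0]+P[:,:,1]*EX[1]; V=P[:,:,0]*EY[0]+P[:,:,1]*EY[1]
g=(h[:,:,0]>50)&(h[:,:,0]<80)&(h[:,:,1]>190)&(h[:,:,2]>100)&(V>.15)&(V<.35)&(U>.44)&(U<.6)
if g.any():print('scoop u',U[g].min(),U[g].max(),'v',V[g].min(),V[g].max(),g.sum())
b=(abs(V+.33)<.09)&(U>.36)&(U<.475)&(Z>.11)&(Z<.25)
q=np.c_[U[b],V[b],Z[b]];print('bin',len(q),q.min(0),q.max(0)); print(q[np.argsort(-q[:,2])[:8]].round(3).tolist())
hs=(Z>.205)&(U>.45)&(U<.6)&(V<-.25)&(V>-.45); print('house',U[hs].min(),U[hs].max(),V[hs].min(),V[hs].max())
for c in (200,230,380): print([(v,round(float(U[v,c]),3),round(float(Z[v,c]),3),int(f['image'][v,c,0]),int(f['image'][v,c,1])) for v in range(116,136,2)])
E
```

```text
t 0.1 uv [0.2559 0.6241] z 0.2304 w 0.0856 F [-0.1  0.1 -0.2]
shift mm [-415.2 -435.1  -18.8]
turn [-0.002 -0.    -0.389]
turn [-0.000e+00  2.000e-03  2.752e+00]
EX in tool [-0.925  0.379 -0.   ] EY [ 0.379  0.925 -0.002] j [-1.24  0.48  0.02  1.56 -0.01  1.11 -0.08]
bin 553 [ 0.41571061 -0.34796562  0.11003346] [ 0.47499336 -0.24001794  0.20401145]
[[0.42, -0.287, 0.204], [0.418, -0.255, 0.204], [0.418, -0.3, 0.204], [0.417, -0.339, 0.204], [0.419, -0.265, 0.203], [0.419, -0.316, 0.203], [0.418, -0.307, 0.203], [0.418, -0.297, 0.203]]
house 0.47954987621017836 0.5932043577973306 -0.3554396261417645 -0.2500345602322026
[(116, 0.712, 0.127, 81, 53), (118, 0.707, 0.12, 73, 41), (120, 0.7, 0.122, 61, 35), (122, 0.698, 0.097, 45, 72), (124, 0.691, 0.099, 56, 95), (126, 0.684, 0.1, 57, 96), (128, 0.677, 0.099, 55, 96), (130, 0.67, 0.098, 54, 94), (132, 0.663, 0.099, 54, 94), (134, 0.656, 0.103, 53, 94)]
[(116, 0.719, 0.125, 135, 130), (118, 0.713, 0.121, 85, 53), (120, 0.706, 0.125, 77, 43), (122, 0.699, 0.125, 68, 44), (124, 0.697, 0.103, 50, 75), (126, 0.691, 0.098, 56, 95), (128, 0.683, 0.102, 56, 97), (130, 0.677, 0.098, 54, 97), (132, 0.67, 0.101, 56, 99), (134, 0.663, 0.1, 56, 97)]
[(116, 0.759, 0.121, 166, 165), (118, 0.753, 0.12, 167, 167), (120, 0.744, 0.127, 164, 167), (122, 0.736, 0.13, 168, 168), (124, 0.729, 0.128, 168, 167), (126, 0.723, 0.125, 152, 146), (128, 0.716, 0.125, 96, 80), (130, 0.71, 0.123, 77, 42), (132, 0.703, 0.123, 70, 36), (134, 0.7, 0.108, 45, 45)]
```

step_arm(moves=[[-415, -435, -19, 0, 0, -0.389, 60], [-415, -435, -19, 0, 0, -0.389, 60], [-415, -435, -19, 0, 0, -0.389, 60], [-415, -435, -19, 0, 0, -0.389, 60], [-415, -435, -19, 0, 0, -0.389, 60], [-415, -435, -19, 0, 0, -0.389, 60], [-415, -435, -19, 0, 0, -0.389, 60], [-415, -435, -19, 0, 0, -0.389, 60]], grip_force=40)

```text
clock: 0.9
tcp_pos: [0.414, 0.2294, 0.2439]
orientation: [-0.08, -3.14, -0.0]
contact_force: [1.2, -0.3, 0.2]
grip_width: 0.0599
gripper_force: 0.0
```

```bash
python3 -c "
from h import *
plan(.475,.064,.25,0)"
```

```text
t 0.9 uv [0.4018 0.2501] z 0.2439 w 0.0599 F [ 1.2 -0.3  0.2]
shift mm [ -73.2 -186.1   -6.1]
turn [ 0. -0. -0.]
turn [-0.    -0.     3.142]
EX in tool [-1.  0. -0.] EY [0. 1. 0.] j [-0.72  0.13  0.09  2.01 -0.01  1.    0.9 ]
```

step_arm(moves=[[-35, -50, 0, 0, 0, 0, 60], [-70, -100, 0, 0, 0, 0, 60], [-73, -150, 0, 0, 0, 0, 60], [-73, -186, 0, 0, 0, 0, 60], [-73, -186, 40, 0, 0, 0, 60], [-73, -186, 80, 0, 0, 0, 60], [-73, -186, 95, 0, 0, 0, 60], [-73, -186, 95, 0, 0, 0, 60]])

```text
clock: 1.7
tcp_pos: [0.4753, 0.0415, 0.1466]
orientation: [-0.08, -3.135, 0.003]
contact_force: [-0.4, -0.1, 0.9]
grip_width: 0.0599
gripper_force: 0.0
```

```bash
python3 - <<'E'
from h import *
plan(.475,.064,.123,0)
f=grab('top');cv2.imwrite('pics/t1.png',cv2.resize(f['image'][100:260,150:400,::-1],(800,512)))
f=grab('side');cv2.imwrite('pics/s1.png',cv2.resize(f['image'][130:300,170:400,::-1],(800,590)))
E
```

```text
t 1.7 uv [0.4725 0.0655] z 0.1466 w 0.0599 F [-0.4 -0.1  0.9]
shift mm [-2.6 -1.5 23.6]
turn [-0.002 -0.005 -0.   ]
turn [-8.000e-03  3.000e-03  3.141e+00]
EX in tool [-1.     0.    -0.005] EY [ 0.     1.    -0.002] j [-0.42  0.27  0.24  2.11 -0.09  0.78  1.39]
```

View pics/s1.png

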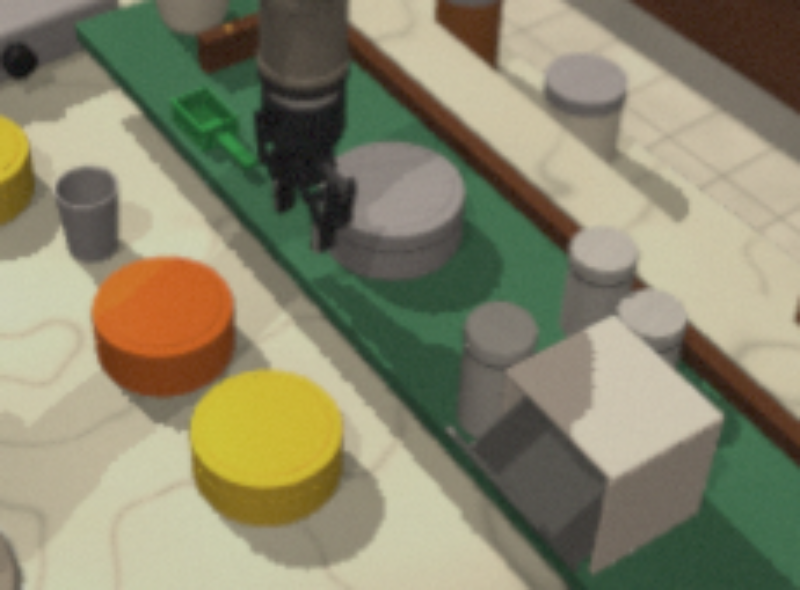

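The fingers (at 330,220) stand just in front of the steel dabba (400,210), clear of the scoop (250,150). I'll lower them and push back.

step_arm(moves=[[0, -1, 24, 0, 0, 0, 60], [0, -1, 24, 0, 0, 0, 60], [-10, -1, 24, 0, 0, 0, 60], [-20, -1, 24, 0, 0, 0, 60], [-30, -1, 24, 0, 0, 0, 60], [-38, -1, 24, 0, 0, 0, 60], [-46, -1, 24, 0, 0, 0, 60], [-54, -1, 24, 0, 0, 0, 60]])

```text
clock: 2.6
tcp_pos: [0.53, 0.0384, 0.1254]
orientation: [-0.079, -3.136, -0.0]
contact_force: [-8.7, 0.8, 8.3]
grip_width: 0.0597
gripper_force: 5.8
```

```bash
python3 - <<'E'
from h import *
plan(.555,.064,.123,0)
E
```

```text
t 2.6 uv [0.5273 0.0653] z 0.1254 w 0.0597 F [-8.7  0.8  8.3]
shift mm [-27.7  -1.3   2.3]
turn [ 0.    -0.005  0.   ]
turn [ 0.007  0.    -3.142]
EX in tool [-1.    -0.    -0.005] EY [-0.  1.  0.] j [-0.38  0.38  0.24  2.01 -0.13  0.77  1.45]
```

step_arm(moves=[[-5, 0, -2, 0, 0, 0, 60], [-10, 0, -2, 0, 0, 0, 60], [-14, 0, -2, 0, 0, 0, 60], [-18, 0, -2, 0, 0, 0, 60], [-20, 0, -2, 0, 0, 0, 60], [-22, 0, -2, 0, 0, 0, 60]])

```text
clock: 3.2
tcp_pos: [0.5525, 0.0373, 0.1271]
orientation: [-0.08, -3.138, -0.0]
contact_force: [-7.7, -0.1, 6.5]
grip_width: 0.0603
gripper_force: 3.8
```

```bash
python3 - <<'E'
from h import *
plan(.555,.064,.123,0)
f=grab('top');cv2.imwrite('pics/t2.png',cv2.resize(f['image'][100:260,150:400,::-1],(800,512)))
E
```

```text
t 3.2 uv [0.5498 0.0652] z 0.1271 w 0.0603 F [-7.7 -0.1  6.5]
shift mm [-5.1 -1.2  4.1]
turn [ 0.    -0.003 -0.   ]
turn [-0.004 -0.     3.141]
EX in tool [-1.     0.    -0.003] EY [0. 1. 0.] j [-0.37  0.41  0.24  1.95 -0.13  0.79  1.46]
```

View pics/t2.png

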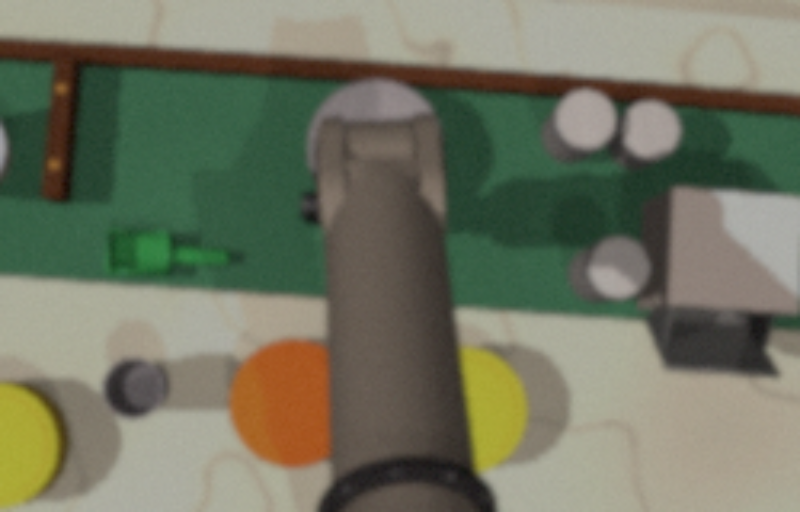

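The dabba's back edge (376,80) is close to the batten's front edge, though parallax hides a few millimetres of gap. The force is still at sliding level, so I'll keep pushing.

step_arm(moves=[[-2, 0, 0, 0, 0, 0, 60], [-4, 0, 0, 0, 0, 0, 60], [-5, 0, 0, 0, 0, 0, 60], [-6, 0, 0, 0, 0, 0, 60], [-6, 0, 0, 0, 0, 0, 60]])

```text
clock: 3.75
tcp_pos: [0.5582, 0.037, 0.1271]
orientation: [-0.08, -3.138, -0.0]
contact_force: [-8.3, 0.1, 5.1]
grip_width: 0.0602
gripper_force: 4.0
```

step_arm(moves=[[-2, 0, 0, 0, 0, 0, 60], [-3, 0, 0, 0, 0, 0, 60], [-4, 0, 0, 0, 0, 0, 60], [-4, 0, 0, 0, 0, 0, 60]])

```text
clock: 4.15
tcp_pos: [0.5584, 0.0369, 0.1268]
orientation: [-0.079, -3.13, -0.0]
contact_force: [-20.0, 0.7, 17.3]
grip_width: 0.0598
gripper_force: 11.1
```

Batten contact is clear: the force jumped from 8 to 20 N. Next I back off, rise, go around to the right side and turn.

step_arm(moves=[[15, 0, 0, 0, 0, 0, 60], [25, 0, -20, 0, 0, 0, 60], [25, 0, -65, 0, 0, 0, 60], [25, -5, -110, 0, 0, 0, 60], [20, -40, -125, 0, 0, -0.15, 60], [0, -80, -125, 0, 0, -0.3, 60], [-35, -94, -125, 0, 0, -0.45, 60], [-72, -94, -125, 0, 0, -0.6, 60]])

```text
clock: 4.95
tcp_pos: [0.6322, -0.0657, 0.2536]
orientation: [-0.837, 3.025, -0.004]
contact_force: [0.9, 0.5, 0.4]
grip_width: 0.06
gripper_force: 0.0
```

```bash
python3 - <<'E'
from h import *
plan(.630,-.03,.127,np.pi/2)
E
```

```text
t 4.95 uv [ 0.6347 -0.0335] z 0.2536 w 0.06 F [0.9 0.5 0.4]
shift mm [  2.2   6.  126.6]
turn [-0.004  0.    -0.98 ]
turn [0.    0.005 2.162]
EX in tool [-0.83  -0.557  0.004] EY [-0.557  0.83  -0.002] j [-0.17  0.39  0.23  1.65 -0.1   1.11  2.2 ]
```

step_arm(moves=[[0, 0, 0, 0, 0, 0.15, 60], [0, 0, 0, 0, 0, 0.3, 60], [0, 0, 0, 0, 0, 0.45, 60], [0, 0, 0, 0, 0, 0.6, 60], [0, 0, 0, 0, 0, 0.75, 60], [0, 0, 0, 0, 0, 0.9, 60], [0, 0, 0, 0, 0, 1.05, 60], [0, 0, 0, 0, 0, 1.2, 60]])

```text
clock: 5.75
tcp_pos: [0.6316, -0.0611, 0.2526]
orientation: [1.027, 2.966, 0.0]
contact_force: [-0.5, -0.7, 0.2]
grip_width: 0.06
gripper_force: 0.0
```

step_arm(moves=[[0, 0, 0, 0, 0, 0.15, 60], [0, 0, 0, 0, 0, 0.3, 60], [0, 0, 0, 0, 0, 0.45, 60], [0, 0, 0, 0, 0, 0.6, 60], [0, 0, 0, 0, 0, 0.75, 60], [0, 0, 0, 0, 0, 0.9, 60], [0, 0, 0, 0, 0, 0.96, 60], [0, 0, 0, 0, 0, 0.96, 60]])

```text
clock: 6.55
tcp_pos: [0.6315, -0.0608, 0.2524]
orientation: [2.274, 2.165, 0.001]
contact_force: [0.3, -0.4, -0.7]
grip_width: 0.0597
gripper_force: 0.0
```

```bash
python3 - <<'E'
from h import *
plan(.630,-.03,.127,np.pi/2)
f=grab('side');cv2.imwrite('pics/s2.png',cv2.resize(f['image'][130:300,170:400,::-1],(800,590)))
E
```

```text
t 6.55 uv [ 0.6338 -0.0287] z 0.2524 w 0.0597 F [ 0.3 -0.4 -0.7]
shift mm [ -1.2  -4.  125.4]
turn [-1.00e-03  3.00e-03 -3.14e+00]
turn [0.002 0.001 0.001]
EX in tool [-0.001  1.     0.002] EY [ 1.     0.001 -0.001] j [-0.5   0.46  0.7   1.67 -0.32  1.13  0.24]
```

View pics/s2.png

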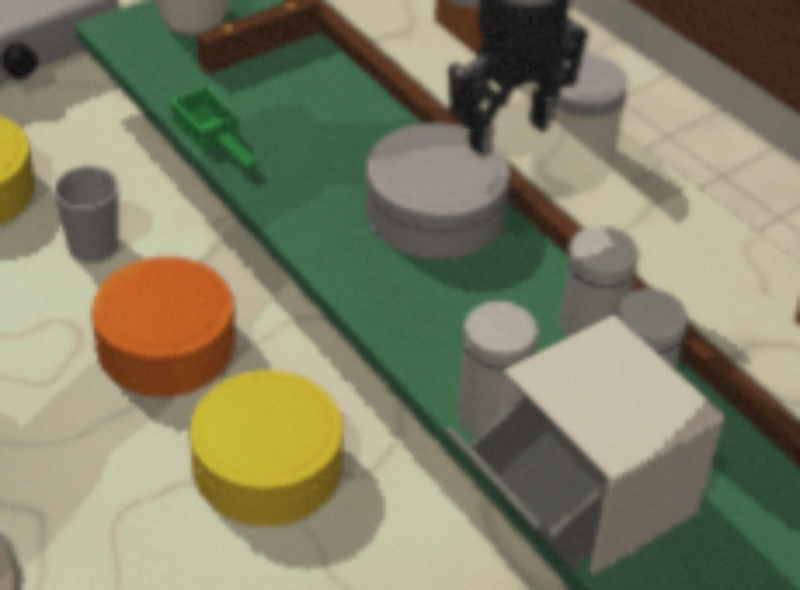

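The dabba (440,190) stands upright by the batten, and the gripper is above and to its right. I'll lower it and push left.

step_arm(moves=[[-1, -3, 45, 0, 0, 0, 60], [-1, -3, 90, 0, 0, 0, 60], [-1, -3, 122, 0, 0, 0, 60], [-1, -3, 125, 0, 0, 0, 60], [8, -3, 125, 0, 0, 0, 60], [16, -3, 125, 0, 0, 0, 60], [24, -3, 125, 0, 0, 0, 60], [32, -3, 125, 0, 0, 0, 60]])

```text
clock: 7.4
tcp_pos: [0.6291, -0.0312, 0.1291]
orientation: [2.275, 2.162, -0.002]
contact_force: [-3.4, -7.8, 2.7]
grip_width: 0.0599
gripper_force: 4.5
```

step_arm(moves=[[10, 0, 0, 0, 0, 0, 60], [20, 0, 0, 0, 0, 0, 60], [30, 0, 0, 0, 0, 0, 60], [40, 0, 0, 0, 0, 0, 60], [50, 0, 0, 0, 0, 0, 60]])

```text
clock: 7.9
tcp_pos: [0.6315, 0.0186, 0.1291]
orientation: [2.275, 2.162, -0.002]
contact_force: [-4.4, -7.0, 2.7]
grip_width: 0.06
gripper_force: 4.6
```

```bash
python3 - <<'E'
from h import *
plan(.630,.239,.127,np.pi/2)
E
```

```text
t 7.9 uv [0.6298 0.0506] z 0.1291 w 0.06 F [-4.4 -7.   2.7]
shift mm [1.884e+02 1.000e-01 1.500e+00]
turn [ 5.000e-03 -2.000e-03  3.141e+00]
turn [ 0.002  0.003 -0.001]
EX in tool [0.    1.    0.002] EY [ 1.    -0.    -0.003] j [-0.57  0.59  0.62  1.79 -0.42  0.9   0.19]
```

step_arm(moves=[[12, 0, 0, 0, 0, 0, 60], [24, 0, 0, 0, 0, 0, 60], [36, 0, 0, 0, 0, 0, 60], [48, 0, 0, 0, 0, 0, 60], [60, 0, 0, 0, 0, 0, 60], [72, 0, 0, 0, 0, 0, 60], [84, 0, 0, 0, 0, 0, 60], [94, 0, 0, 0, 0, 0, 60]])

```text
clock: 8.7
tcp_pos: [0.6364, 0.1132, 0.129]
orientation: [2.275, 2.163, -0.001]
contact_force: [-2.9, -7.2, 3.6]
grip_width: 0.0601
gripper_force: 4.6
```

step_arm(moves=[[12, 0, 0, 0, 0, 0, 60], [24, 0, 0, 0, 0, 0, 60], [36, 0, 0, 0, 0, 0, 60], [48, 0, 0, 0, 0, 0, 60], [60, 0, 0, 0, 0, 0, 60], [70, 0, 0, 0, 0, 0, 60], [76, 0, 0, 0, 0, 0, 60], [80, 0, 0, 0, 0, 0, 60]])

```text
clock: 9.5
tcp_pos: [0.6405, 0.1935, 0.1291]
orientation: [2.274, 2.164, -0.001]
contact_force: [-1.7, -8.0, 2.4]
grip_width: 0.0601
gripper_force: 4.4
```

```bash
python3 - <<'E'
from h import *
plan(.630,.239,.127,np.pi/2)
f=grab('top');cv2.imwrite('pics/t3.png',cv2.resize(f['image'][90:220,110:330,::-1],(800,472)))
E
```

```text
t 9.5 uv [0.6298 0.2257] z 0.1291 w 0.0601 F [-1.7 -8.   2.4]
shift mm [13.3  0.2  2. ]
turn [-3.000e-03  2.000e-03 -3.141e+00]
turn [0.002 0.002 0.001]
EX in tool [-0.001  1.     0.002] EY [ 1.     0.001 -0.002] j [-0.81  0.64  0.62  1.69 -0.44  0.95 -0.07]
```

View pics/t3.png

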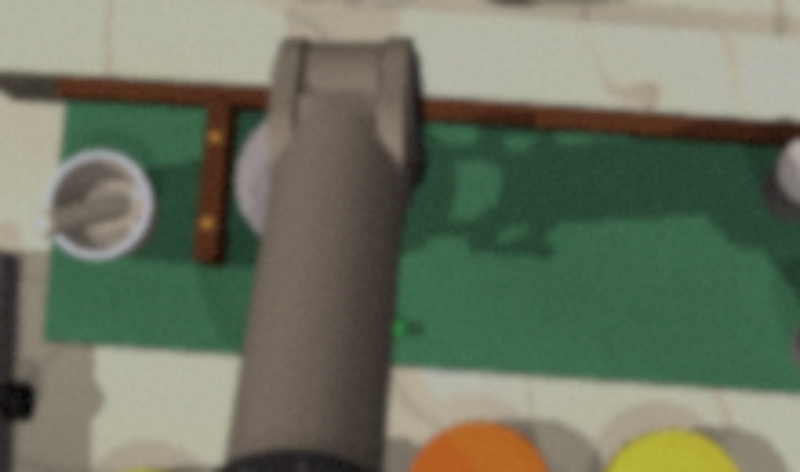

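The dabba's left rim (237,185) is roughly 5–15 mm short of the stop face (228). The batten side-force is fading, so I'll bias about 2 mm toward the batten and go slowly.

step_arm(moves=[[3, 1, 0, 0, 0, 0, 60], [6, 2, 0, 0, 0, 0, 60], [8, 2, 0, 0, 0, 0, 60], [10, 2, 0, 0, 0, 0, 60], [11, 2, 0, 0, 0, 0, 60], [12, 2, 0, 0, 0, 0, 60]])

```text
clock: 10.15
tcp_pos: [0.6407, 0.2, 0.1289]
orientation: [2.278, 2.16, -0.013]
contact_force: [-11.3, -17.1, 11.3]
grip_width: 0.06
gripper_force: 10.4
```

step_arm(moves=[[2, -1, 0, 0, 0, 0, 60], [3, -1, 0, 0, 0, 0, 60], [3, -1, 0, 0, 0, 0, 60]])

```text
clock: 10.45
tcp_pos: [0.641, 0.2058, 0.1289]
orientation: [2.277, 2.162, -0.007]
contact_force: [-6.7, -10.5, 6.8]
grip_width: 0.0604
gripper_force: 7.4
```

```bash
python3 - <<'E'
from h import *
plan(.630,.239,.127,np.pi/2)
E
```

```text
t 10.45 uv [0.6297 0.2381] z 0.1289 w 0.0604 F [ -6.7 -10.5   6.8]
shift mm [0.9 0.3 1.9]
turn [7.000e-03 2.000e-03 3.141e+00]
turn [-0.001  0.004 -0.001]
EX in tool [ 0.001  1.    -0.001] EY [ 1.    -0.001 -0.004] j [-0.82  0.65  0.62  1.68 -0.44  0.96 -0.1 ]
```

It was friction at the batten, and the dabba slid on another 6 mm. Continuing.

step_arm(moves=[[2, 0, 0, 0, 0, 0, 60], [3, 0, 0, 0, 0, 0, 60], [4, 0, 0, 0, 0, 0, 60], [4, 0, 0, 0, 0, 0, 60]])

```text
clock: 10.85
tcp_pos: [0.6411, 0.2081, 0.1289]
orientation: [2.277, 2.16, -0.009]
contact_force: [-7.2, -14.3, 8.0]
grip_width: 0.06
gripper_force: 9.0
```

step_arm(moves=[[2, 0, 0, 0, 0, 0, 60], [3, 0, 0, 0, 0, 0, 60], [4, 0, 0, 0, 0, 0, 60], [4, 0, 0, 0, 0, 0, 60]])

```text
clock: 11.25
tcp_pos: [0.6411, 0.2081, 0.1289]
orientation: [2.278, 2.156, -0.015]
contact_force: [-9.8, -21.6, 10.8]
grip_width: 0.0599
gripper_force: 12.6
```

Now there is no further motion and the force has risen to 22 N, at v≈0.314 as predicted, so it is against the stop. I'll back off, rise and check.

step_arm(moves=[[-6, -2, 0, 0, 0, 0, 60], [-20, -2, 0, 0, 0, 0, 60], [-35, -2, 0, 0, 0, 0, 60], [-35, -2, -45, 0, 0, 0, 60], [-35, -2, -90, 0, 0, 0, 60], [-60, -30, -130, 0, 0, 0, 40], [-100, -60, -140, 0, 0, 0, 0], [-140, -90, -140, 0, 0, 0, 0]])

```text
clock: 12.05
tcp_pos: [0.5491, 0.0856, 0.2695]
orientation: [2.272, 2.166, 0.008]
contact_force: [0.1, -0.9, 0.5]
grip_width: 0.0168
gripper_force: 0.0
```

step_arm(moves=[[-40, -30, 0, 0, 0, 0, 0], [-70, -70, 0, 0, 0, 0, 0], [-100, -110, 0, 0, 0, 0, 0], [-130, -145, 0, 0, 0, 0, 0], [-150, -160, 0, 0, 0, 0, 0]])

```text
clock: 12.55
tcp_pos: [0.3781, -0.0574, 0.2664]
orientation: [-2.275, -2.163, -0.003]
contact_force: [-0.0, 0.6, 0.3]
grip_width: 0.0002
gripper_force: 0.0
```

```bash
python3 - <<'E'
from h import *
plan(.380,-.29,.195,np.pi/2)
f=grab('top');P=cloud(f);Z=P[:,:,2]
cv2.imwrite('pics/t4.png',cv2.resize(f['image'][100:200,110:260,::-1],(800,533),interpolation=2))
u=P@np.r_[EX,0]; v=P@np.r_[EY,0]
m=(abs(Z-.162)<.012)&(abs(u-.63)<.09)&(v>.22)&(v<.385)
q=np.c_[u[m],v[m]]; print(m.sum(),q.min(0),q.max(0),cv2.minEnclosingCircle(q.astype('float32')))
E
```

```text
t 12.55 uv [ 0.3805 -0.0382] z 0.2664 w 0.0002 F [-0.   0.6  0.3]
shift mm [-252.1   -0.6   70.5]
turn [ 6.000e-03 -1.000e-03 -3.141e+00]
turn [-0.001 -0.004  0.   ]
EX in tool [-0.     1.    -0.001] EY [1.    0.    0.004] j [-0.9  -0.18  0.82  2.19  0.14  1.08 -0.21]
1432 [0.55760306 0.24404435] [0.69757939 0.3835299 ] ((0.6273760795593262, 0.31335189938545227), 0.07104342430830002)
```

View pics/t4.png

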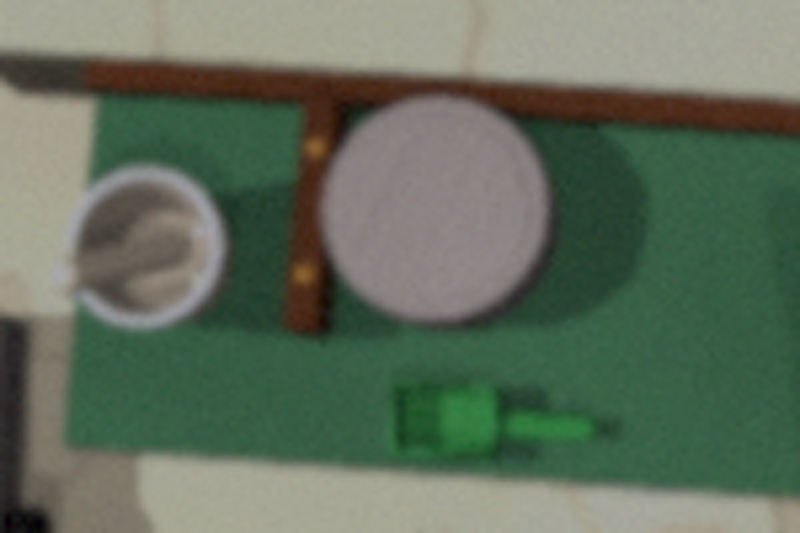

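The dabba (435,210) sits against both the stop and the batten. Its measured centre is (0.627, 0.313), against a home of (0.629, 0.313), and the scoop is untouched. On to the bin.

step_arm(moves=[[-50, -4, 0, 0, 0, 0, 0], [-100, -4, 0, 0, 0, 0, 0], [-150, -4, 0, 0, 0, 0, 0], [-200, -4, 0, 0, 0, 0, 0], [-250, -4, 0, 0, 0, 0, 0], [-252, -4, 35, 0, 0, 0, 0], [-252, -4, 70, 0, 0, 0, 0], [-252, -4, 72, 0, 0, 0, 0]])

```text
clock: 13.4
tcp_pos: [0.3624, -0.309, 0.192]
orientation: [-2.278, -2.159, 0.005]
contact_force: [-0.1, -0.5, 0.8]
grip_width: 0.0003
gripper_force: 0.0
```

```bash
python3 - <<'E'
from h import *
plan(.456,-.292,.192,np.pi/2)
f=grab('side');cv2.imwrite('pics/s3.png',cv2.resize(f['image'][180:310,250:410,::-1],(738,600),interpolation=2))
E
```

```text
t 13.4 uv [ 0.3776 -0.2903] z 0.192 w 0.0003 F [-0.1 -0.5  0.8]
shift mm [-1.5 78.4 -0.3]
turn [0.    0.006 3.138]
turn [-0.004  0.    -0.003]
EX in tool [ 0.003  1.    -0.004] EY [ 1.    -0.003 -0.   ] j [-0.33  0.35  1.11  2.1  -0.39  0.92  0.95]
```

View pics/s3.png

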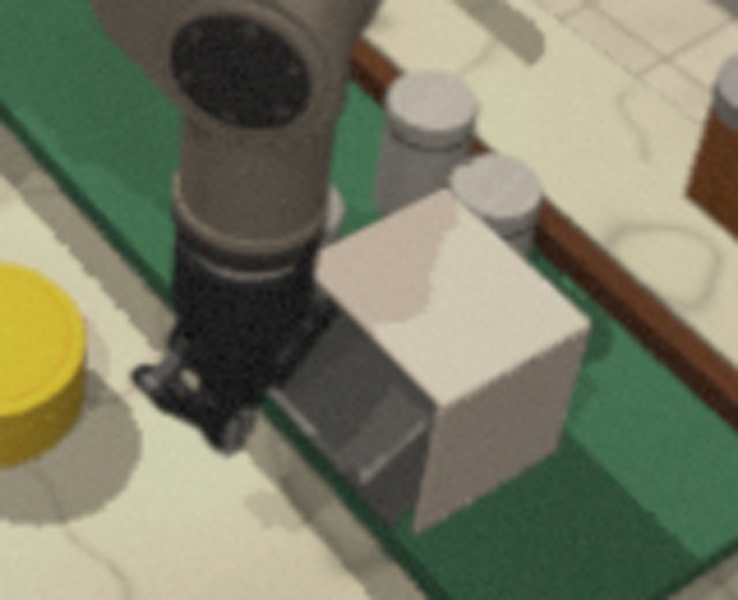

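The closed fingers (230,420) are in front of the panel. Their knuckles spread toward the housing, so I'll turn 90° with a lift before pushing.

step_arm(moves=[[0, 0, -30, 0, 0, 0.14, 0], [0, 0, -30, 0, 0, 0.28, 0], [0, 0, -30, 0, 0, 0.42, 0], [0, 0, -30, 0, 0, 0.56, 0], [0, 0, -30, 0, 0, 0.7, 0], [0, 0, -30, 0, 0, 0.84, 0], [0, 0, -30, 0, 0, 0.98, 0], [0, 0, -30, 0, 0, 1.12, 0]])

```text
clock: 14.25
tcp_pos: [0.3656, -0.3068, 0.2257]
orientation: [3.08, 0.62, 0.003]
contact_force: [-0.2, 0.3, 0.6]
grip_width: 0.0002
gripper_force: 0.0
```

step_arm(moves=[[0, 0, 0, 0, 0, 0.14, 0], [0, 0, 0, 0, 0, 0.28, 0], [0, 0, 0, 0, 0, 0.42, 0], [0, 0, 10, 0, 0, 0.45, 0], [0, 0, 30, 0, 0, 0.45, 0], [0, 0, 30, 0, 0, 0.45, 0]])

```text
clock: 14.85
tcp_pos: [0.3642, -0.3057, 0.1933]
orientation: [-3.138, 0.071, 0.003]
contact_force: [0.6, 0.2, 0.3]
grip_width: -0.0004
gripper_force: 0.0
```

```bash
python3 - <<'E'
from h import *
plan(.459,-.292,.192,0)
E
```

```text
t 14.85 uv [ 0.3793 -0.2868] z 0.1933 w -0.0004 F [0.6 0.2 0.3]
shift mm [79.7  5.6  1.2]
turn [-3.000e-03 -4.000e-03 -3.136e+00]
turn [-0.002  0.002  0.005]
EX in tool [ 1.     0.005 -0.002] EY [ 0.005 -1.     0.002] j [-0.45  0.53  1.37  2.11 -0.62  1.02 -0.37]
```

step_arm(moves=[[12, 4, 1, 0, 0, 0, 0], [24, 5, 1, 0, 0, 0, 0], [34, 5, 1, 0, 0, 0, 0], [44, 5, 1, 0, 0, 0, 0], [52, 5, 1, 0, 0, 0, 0], [60, 5, 1, 0, 0, 0, 0], [66, 5, 1, 0, 0, 0, 0], [70, 5, 1, 0, 0, 0, 0]])

```text
clock: 15.65
tcp_pos: [0.4351, -0.3155, 0.1938]
orientation: [3.141, -0.076, 0.0]
contact_force: [-2.2, -0.8, 1.1]
grip_width: -0.0001
gripper_force: 1.0
```

step_arm(moves=[[2, 0, 0, 0, 0, 0, 0], [4, 0, 0, 0, 0, 0, 0], [6, 0, 0, 0, 0, 0, 0], [7, 0, 0, 0, 0, 0, 0], [7, 0, 0, 0, 0, 0, 0]])

```text
clock: 16.15
tcp_pos: [0.4416, -0.3158, 0.1938]
orientation: [-3.141, 0.076, -0.001]
contact_force: [-1.0, -0.1, 1.2]
grip_width: 0.0
gripper_force: 0.3
```

step_arm(moves=[[2, 0, 0, 0, 0, 0, 0], [4, 0, 0, 0, 0, 0, 0], [5, 0, 0, 0, 0, 0, 0], [6, 0, 0, 0, 0, 0, 0], [6, 0, 0, 0, 0, 0, 0]])

```text
clock: 16.65
tcp_pos: [0.4432, -0.316, 0.1937]
orientation: [-3.137, 0.081, 0.01]
contact_force: [-14.0, 4.9, 11.0]
grip_width: -0.0001
gripper_force: 7.1
```

step_arm(moves=[[2, 0, 0, 0, 0, 0, 0], [2, 0, 0, 0, 0, 0, 0], [-2, 0, 0, 0, 0, 0, 0], [-20, 0, 0, 0, 0, 0, 0], [-50, 0, 0, 0, 0, 0, 0], [-70, 0, -30, 0, 0, 0, 0], [-70, 40, -80, 0, 0, 0, 0], [-70, 80, -100, 0, 0, 0, 0]])

```text
clock: 17.45
tcp_pos: [0.3753, -0.3852, 0.2914]
orientation: [-3.14, 0.07, -0.003]
contact_force: [0.9, -1.0, 0.1]
grip_width: -0.0004
gripper_force: 0.0
```

```bash
python3 - <<'E'
from h import *
f=grab('top');a=cv2.resize(f['image'][110:230,110:430,::-1],(800,300),interpolation=2)
P=cloud(f);u=P@np.r_[EX,0];v=P@np.r_[EY,0];Z=P[:,:,2]
b=(abs(v+.292)<.05)&(u<.478)&(u>.43)&(Z>.13)&(Z<.23);print(b.sum(), u[b].min() if b.any() else '', sorted(u[b].round(3))[:10])
m=(abs(Z-.162)<.012)&(abs(u-.63)<.09)&(v>.22)&(v<.385)
print(cv2.minEnclosingCircle(np.c_[u[m],v[m]].astype('float32')))
g=grab('side');s=cv2.resize(g['image'][200:312,250:410,::-1],(428,300),interpolation=2)
o=np.zeros((600,800,3),np.uint8);o[:300]=a;o[300:,:428]=s;cv2.imwrite('pics/fin.png',o);print(r.get_obs()['contact_force'])
E
```

```text
96 0.4692299545366698 [np.float64(0.469), np.float64(0.469), np.float64(0.469), np.float64(0.469), np.float64(0.469), np.float64(0.469), np.float64(0.469), np.float64(0.469), np.float64(0.469), np.float64(0.469)]
((0.6272799372673035, 0.3133864998817444), 0.07140245288610458)
[-0.79593897 -0.28470615 -0.06239598]
```

View pics/fin.png

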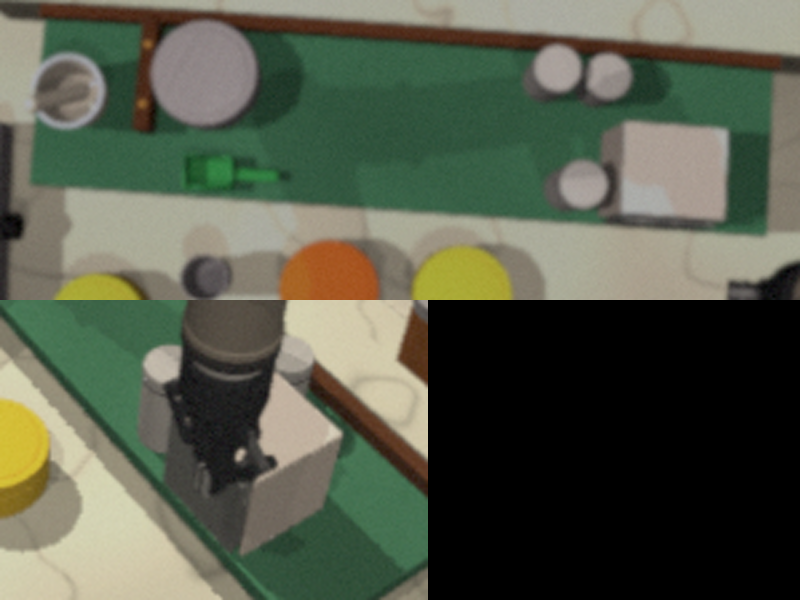

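The bin (665,220) is shut flush with the plank's front edge. The dabba (205,75) is in its corner, and everything else stands where it was.

```bash
python3 -c "
from bench import r
print(r.hand_in())"
```

```text
the job is handed in; nothing more can be done
None
```

The job is handed in: the dabba stands in its corner against both the batten and the end stop, the bin was then pushed fully shut, the bystanders look unmoved in the final pictures, and the clock read about 17.5 s; no verdict was returned.

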